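# Rub down a kiln scar and inspect it through a loupe

## Task

Take the rubbing stone by its wooden knob and, starting near the plain end of the white glazed strip, rub slowly along its middle until the stone covers the round brown scar, pressing steadily so that the sprung bed stays sunk about half of its travel and never reaches its stop. Put the stone back upright in the middle of its cork mat and let go of it; then take the hand loupe by its handle and hold it level over the scar, lens centred on it and at the height of the red collar on the post, touching nothing else. Keep it still there for a good two seconds and finish while still holding it, and leave the cups and pots around undisturbed.

Things in the scene. Friction and masses are not known exactly. Their poses are not given: they have to be found in the camera images.
- stone_grip (a point): Rubbing stone (loose, about 140 g): round grey sole 52 mm in diameter and 16 mm high, on it an upright square wooden knob 28 x 28 mm from 16 mm to 61 mm above the sole's underside. This point is on its axis, 40 mm above the underside; x and y are square to the knob's flat sides, z is up. It stands on the cork mat, underside at the mat's top.
- mat: Cork mat, a disc 90 mm in diameter and 4 mm thick, fixed to the bench; origin at the centre of its underside (bench top).
- strip (a point): White glazed strip, 150 mm long (y) and 52 mm wide (x), fixed on the aluminium bed of the rubbing rest. This point is the centre of its top face, 50 mm above the bench while the bed is up; its y runs along the strip towards the end with the scar, z is up. The blue base under it measures 128 mm (x) by 190 mm (y), 14 mm high.
- scar (a point): Centre of the round brown scar, 17 mm in diameter, on the strip's top face (level with it), 42 mm from the strip's centre towards +y of the strip. The other end is plain. Sinks with the bed.
- bed (a joint): How far the sprung bed with the strip is pressed down, in m: 0 is up, 0.014 is its hard stop. It takes about 0.5 N to start and then 0.8 N per mm (about 6 N at half travel) and comes back up when let go. The stone's weight alone sinks it by about 1 mm. It cannot tip.
- focus_mark (a point): Centre of the red collar (17 mm in diameter, 6 mm high) on the thin steel post of the rubbing rest, 45 mm above the strip's top face (bed up) and 95 mm above the bench: the focal height, where the middle of the lens belongs. The post stands 56 mm to +x (of the strip) from the strip's centre; its top is 108 mm above the bench.
- loupe_grip (a point): Hand loupe (loose, about 90 g, balanced near this point), lying flat on the bench: black handle 18 mm wide and 20 mm thick with a brass end, and a round dark lens frame 58 mm in outer diameter and 20 mm thick, all in one plane. This point lies in the handle at half thickness (10 mm above the underside); x runs along the handle towards the lens, y across the handle, z is up. The straight handle reaches from 60 mm behind this point to the frame, which begins 36 mm ahead of it.
- loupe_lens (a point): Centre of the loupe's lens, 65 mm from loupe_grip along its x, at half thickness; z is the lens axis, upright when the loupe is level.
- tea_mug: green and white tea mug, 101 mm tall; a bystander at the back, not to be disturbed; origin at the centre of its underside
- stone_pot: small round grey-brown stoneware pot, 59 mm tall; a bystander at the back, not to be disturbed; origin at the centre of its underside
- glaze_pot_0: orange glaze pot with a white cap, 61 mm tall; a bystander at the back, not to be disturbed; origin at the centre of its underside
- white_cup: white straight cup, 98 mm tall; a bystander at the back, not to be disturbed; origin at the centre of its underside
There are look-alikes about, which are no part of the job. Leave any blue or green look-alike of the part that bears stone_grip alone.

How it is judged:
On the way, in this order (a step that is already met when the one before it is completed fails the run):
1. the stone presses on the strip near its plain end, bed sunk 2.5 to 11.5 mm (y of stone_grip in the frame of strip between -0.065 and -0.026 m and x of stone_grip in the frame of strip between -0.016 and 0.016 m and value of joint bed between 0.0025 and 0.0115 m and angle between stone_grip's own z axis and vertical below 0.2 rad and contact force between stone and bed above 1 N), for 0.1 s.
2. it rubs on short of the middle, bed still sunk (y of stone_grip in the frame of strip between -0.022 and 0 m and x of stone_grip in the frame of strip between -0.016 and 0.016 m and value of joint bed between 0.0025 and 0.0115 m and angle between stone_grip's own z axis and vertical below 0.2 rad and contact force between stone and bed above 1 N), for 0.1 s.
3. it rubs on past the middle, bed still sunk (y of stone_grip in the frame of strip between 0.002 and 0.024 m and x of stone_grip in the frame of strip between -0.016 and 0.016 m and value of joint bed between 0.0025 and 0.0115 m and angle between stone_grip's own z axis and vertical below 0.2 rad and contact force between stone and bed above 1 N), for 0.1 s.
4. the stone covers the scar, bed still sunk (y of stone_grip in the frame of strip between 0.028 and 0.065 m and x of stone_grip in the frame of strip between -0.016 and 0.016 m and value of joint bed between 0.0025 and 0.0115 m and angle between stone_grip's own z axis and vertical below 0.2 rad and contact force between stone and bed above 1 N), for 0.1 s.
5. the stone stands on its mat, let go (horizontal distance between stone_grip and mat below 0.025 m and height (world z) of stone_grip below 0.048 m and angle between stone_grip's own z axis and vertical below 0.1 rad and contact force between the fingers and stone below 0.1 N and linear speed of stone below 0.02 m/s), for 0.2 s.
6. the loupe is held still, level, over the scar at the height of the collar for 1.5 s (horizontal distance between loupe_lens and scar below 0.012 m and z of loupe_lens in the frame of focus_mark between -0.006 and 0.006 m and angle between loupe_lens's own z axis and vertical below 0.14 rad and linear speed of loupe below 0.03 m/s and contact force between the fingers and loupe above 0.5 N and contact force between loupe and rest below 0.1 N and contact force between loupe and stone below 0.1 N), for 1.5 s.
At the end, for the whole second after the job is handed in: The loupe is held by the fingers alone, still, level within 8 degrees, lens centre within 12 mm of the scar sideways and within 6 mm of the collar's height; the stone stands upright on the cork mat within 25 mm of its centre, let go; the bed is up (all of step 5 and all of step 6 and value of joint bed below 0.0015 m); the arm keeps its last pose, push and grip.
It fails at once if the bed is pressed onto its stop (value of joint bed above 0.0135 m).
It fails at once if a cup or pot around is disturbed (moved more than 25 mm or tipped) (distance of any of tea_mug, stone_pot, glaze_pot_0, white_cup from where it was at the start of the episode above 0.025 m or angle between any of tea_mug, stone_pot, glaze_pot_0, white_cup's own z axis and vertical above 0.3 rad).
It also fails if it takes over 72 s, if anything falls off the work surface, if the arm or the gripper's body presses on something with over 40 N, if the wrist force passes 120 N, or if a joint passes its speed limit or range.

## Robot

A 6-joint arm with a two-finger parallel gripper is mounted at the origin on the work surface; the furniture and walls round the work are solid. World frame = base frame: x ahead of the robot, y to its left, z up, the work surface at z = 0. Lengths are in m, angles in rad, forces in N, time in s.
With the tool pointing down it reaches from about 0.35 to 0.975 m from the base axis. Payload 17.4 kg.
Tool frame: the origin (TCP) lies at the very end of the fingers, on their centre line; the grasp point (between the pads) lies pinch_z behind it (pinch_z is the distance from the TCP to the grasp point, in m); y points along the fingers, z is the direction in which the jaws open and shut, and the axes are right-handed (so a half turn about y gives the same grasp; the last joint's range is limited). The gripper opens to 85 mm and grips with 20 to 120 N. Pads are 22 mm wide; open, the fingers measure 114 mm over their backs; the gripper's body (76 mm by 85 mm) begins 54 mm behind the grasp point. The pads swing forward as they close: fully open they stand 13 mm farther back than shut.
Start: joints at [1.171, 0.116, 1.442, -0, 1.584, -0.038], TCP at [0.239, 0.631, 0.231] pointing down, gripper open.
Joint ranges: [-2.83, 2.83], [-0.83, 2.19], [0.07, 2.5], [-1.14, 4.28], [0.01, 3], [-2.97, 2.97]. Speed limits (rad/s): [1.89, 1.89, 2.22, 3.14, 3.14, 3.14].

## Interface

Orientations are given as a unit quaternion [x, y, z, w].
In Python, from workcell import sense, grab_frame, get_calibration, close_job, search_frame, outline_of, pinch_z gives the robot as it stands.
- The arm moves only by the tool carry_out, never from a script. Its argument "plan" is a list of rows, each a list of 3 entries, a list of its own where there are three numbers: the closure in counts, from 0 (fully open) to 255 (shut), then the shift along the tool's x, y, z in m, then the turn about the tool's y in degrees. A call has 1 to 12 rows; each row is the pose to reach, as a shift and turn from the pose measured when the call began, along the tool's axes at that moment; what a row does not reach only later rows make up. A row lasts 1/8 s, in which the tool goes at most 62.5 mm and 10.7 degrees, less where a joint would pass 70% of its speed; a pose out of reach is approached as far as the arm can. A call with a gripper value outside its range is refused whole. The fingers move at their own pace and stop on an object; "grip_force" is the grip in N (left out, the last holds). Time passes only in rows, so rows that repeat a pose let the fingers close. It gives the time, the measured TCP pose, the force and the opening at its end, in the units of the state.
- sense(): the state, without advancing time (a new reading comes with each control period).
- grab_frame(name): name is "scene" or "top" or "wrist"; returns the picture (400x640x3 uint8, red, green, blue); there is no depth.
- get_calibration(name): a dict with "intrinsics" (3x3 intrinsics, pixels), "rvec" (rotation vector, rad) and "tvec" (3), from world to camera coordinates, as OpenCV has them; the wrist camera has in their place "tool_from_camera" (4x4, takes a point from camera to tool coordinates, whose origin is the TCP and whose axes are the tool frame's). Camera axes: x right, y down, z forward; pixel columns grow to the right and rows downward; lengths in m; the calibration is good to about 2 mm. A picture is of the moment at which its call begins: read the wrist's pose just before it. get_calibration takes no time and is no camera call.
- close_job(): hands the job in, once; it reports no verdict.
Trained networks look in the newest picture that a camera, given by its name, has taken for a name from the list of things; names that differ only in an ending like _2 or _b are one class to them, and where a whole thing is asked for, a point or a joint stands for the part that bears it (a point fixed in the world has none). Each returns a list of dicts, best first, with "score" (0 to 1); they miss things now and then, are a little off and sometimes report something else, mostly with a low value. They report only what shows in the picture. A call takes as long as a camera call. They do not tell look-alikes from the thing itself.
- search_frame(thing, camera): "position" ([column, row] in pixels, amid what is visible of it).
- outline_of(thing, camera): "region" (400x640 bool, what is visible of it) and "position" ([column, row] in pixels, amid what is visible of it).
The state is a dict: "t": time; "q": joint angles; "joint_velocities": joint speeds; "joint_efforts": joint torques, N m; "position": TCP position; "tcp_rot": TCP orientation; "ft_force": force on the tool from outside, world axes, zero at the start; "ft_torque": the same for the moment, N m; "finger_gap": opening from 0.0 (shut) to 1.0 (fully open).
Only numpy, scipy, OpenCV 4.12 (cv2) and the standard library are available. Lean on these libraries where they do the work, as an engineer would, in place of code of your own. Each camera call takes 0.05 s, during which the arm holds its last target.

## Working session

There is one attempt and no reset: what is moved stays moved. The work goes in short steps, Python scripts to look and compute and a tool call to move; the robot and the scene stay as the last step left them, time stands still between calls to the robot, and variables do not carry over. Pictures are saved under pics/ and viewed, and the job is handed in when it is done.

Besides the shell and the picture viewer there is one more tool, called after ">>>" by a JSON object that holds its "api" and its "payload". carry_out: Moves the arm, as the interface text tells. Its arguments: {"type":"object","properties":{"plan":{"type":"array"},"grip_force":{"type":"number"}},"required":["plan"]}

```bash
ls; mkdir -p pics; python3 - <<'E'
from workcell import *
import workcell, cv2, numpy as np
print(sense()); print('pinch', pinch_z if not callable(pinch_z) else pinch_z())
for n in ["scene","top","wrist"]:
    im=grab_frame(n); cv2.imwrite(f'pics/{n}0.png',im[:,:,::-1]); print(n,get_calibration(n))
E
```

```text
pics
{'t': 0.0, 'q': array([ 1.17119405e+00,  1.16515008e-01,  1.44227488e+00,  2.35170474e-05,
        1.58398248e+00, -3.78059509e-02]), 'joint_velocities': array([ 7.05383003e-04, -6.31784946e-04,  9.77182274e-04,  2.41641767e-05,
       -1.43568932e-03, -2.48120742e-03]), 'joint_efforts': array([-5.21004782e-03, -7.31961823e+01, -6.32509375e+01, -3.45271465e-04,
        5.91033924e-03,  3.66937388e-05]), 'position': array([0.2388528 , 0.63112846, 0.23053663]), 'tcp_rot': array([ 0.69597382, -0.1273163 ,  0.12711908, -0.69516311]), 'ft_force': array([ 0.60066682, -0.07281702,  0.14579665]), 'ft_torque': array([-0.00795193,  0.05359574,  0.05577163]), 'finger_gap': 0.9983237111963962}
pinch 0.0187
scene {'intrinsics': array([[400.61774888,   0.        , 325.05065447],
       [  0.        , 400.61774888, 206.27908211],
       [  0.        ,   0.        ,   1.        ]]), 'rvec': array([ 2.14035358, -0.69290544,  0.33066488]), 'tvec': array([-0.42460152,  0.27892077,  1.14909253])}
top {'intrinsics': array([[502.08331808,   0.        , 323.62896605],
       [  0.        , 502.08331808, 193.90544252],
       [  0.        ,   0.        ,   1.        ]]), 'rvec': array([ 2.13256122, -2.13908892,  0.16971825]), 'tvec': array([0.05052418, 0.53743514, 1.32704827])}
wrist {'intrinsics': array([[333.05107114,   0.        , 321.76127758],
       [  0.        , 333.05107114, 203.3284611 ],
       [  0.        ,   0.        ,   1.        ]]), 'tool_from_camera': array([[ 4.92226143e-05,  9.49827975e-01,  3.12772786e-01,
        -8.00239454e-02],
       [-1.13577574e-03, -3.12772532e-01,  9.49827381e-01,
        -1.43074463e-01],
       [ 9.99999354e-01, -4.01992731e-04,  1.06339609e-03,
        -2.92529310e-04],
       [ 0.00000000e+00,  0.00000000e+00,  0.00000000e+00,
         1.00000000e+00]])}
```

View pics/top0.png

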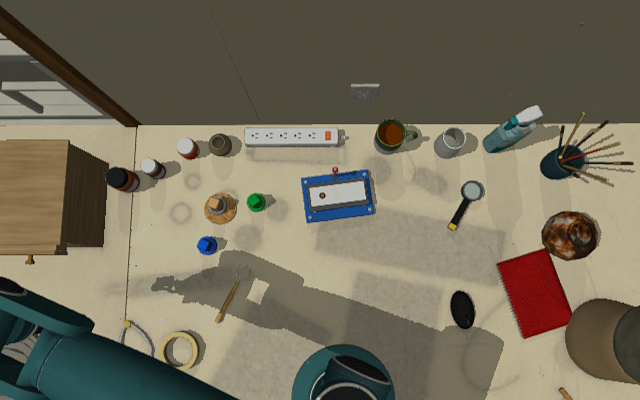

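View pics/scene0.png

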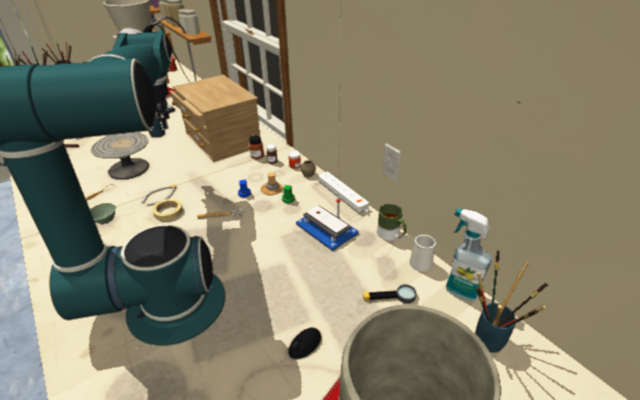

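View pics/wrist0.png

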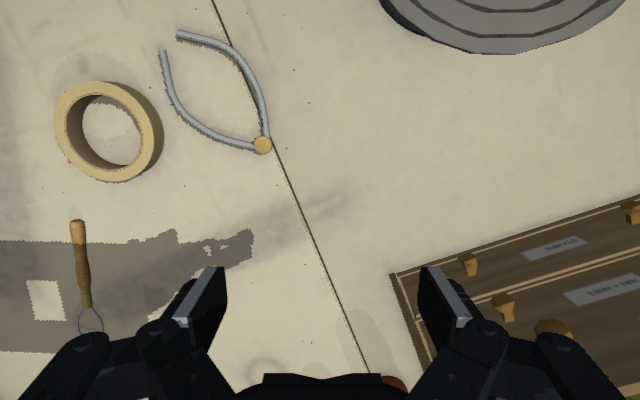

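The top view shows the wooden-knob stone on its cork mat at about (218,206). The green look-alike is at (256,202) and the blue one at (207,245). The rest with the strip is at (338,195), with the scar at the left end (322,195) and the red collar at (335,170). The loupe lies with its lens at (472,190) and its brass handle end at (452,226).

```bash
cat > h.py <<'E'
from workcell import *
import cv2, numpy as np
from scipy.spatial.transform import Rotation as R
def cam(n,st=None):
    c=get_calibration(n); K=np.array(c['intrinsics'])
    if 'rvec' in c:
        Rm=cv2.Rodrigues(np.array(c['rvec']))[0]; t=np.array(c['tvec'])
        return K,Rm.T,-Rm.T@t   # R_wc, centre
    T=np.array(c['tool_from_camera']); Rt=R.from_quat(st['tcp_rot']).as_matrix()
    return K,Rt@T[:3,:3],Rt@T[:3,3]+st['position']
def ray(n,px,st=None):
    K,Rw,C=cam(n,st); d=Rw@np.linalg.inv(K)@np.array([px[0],px[1],1.]); return C,d
def onz(n,px,z,st=None):
    C,d=ray(n,px,st); return C+d*(z-C[2])/d[2]
def proj(n,P,st=None):
    K,Rw,C=cam(n,st); p=K@(Rw.T@(np.array(P)-C)); return p[:2]/p[2]
def tri(rays):
    A=np.zeros((3,3));b=np.zeros(3)
    for C,d in rays:
        d=d/np.linalg.norm(d);M=np.eye(3)-np.outer(d,d);A+=M;b+=M@C
    return np.linalg.solve(A,b)
E
python3 - <<'E'
from h import *
np.set_printoptions(precision=4,suppress=True)
it=grab_frame('top'); isc=grab_frame('scene')
for th,z in [('stone_grip',.044),('mat',.004),('strip',.05),('scar',.05),('focus_mark',.095),('loupe_grip',.01),('loupe_lens',.01),('tea_mug',.05),('white_cup',.05),('stone_pot',.03),('glaze_pot_0',.03)]:
    for c in ['top','scene']:
        for r in search_frame(th,c)[:4]: print(th,c,np.round(r['position'],1),round(r['score'],2),onz(c,r['position'],z))
cv2.imwrite('pics/crop1.png',cv2.resize(it[140:270,170:390],None,fx=3.6,fy=3.6,interpolation=cv2.INTER_CUBIC)[:,:,::-1])
cv2.imwrite('pics/crop2.png',cv2.resize(it[170:240,430:500],None,fx=8,fy=8,interpolation=cv2.INTER_CUBIC)[:,:,::-1])
E
```

```text
stone_grip top [215.3 207.1] 0.69 [0.5021 0.3436 0.044 ]
stone_grip top [205.3 245.5] 0.67 [0.3982 0.3671 0.044 ]
stone_grip top [257.7 201.5] 0.67 [0.5172 0.2285 0.044 ]
stone_grip top [187.9 148.3] 0.34 [0.6669 0.4248 0.044 ]
stone_grip scene [289.5 196.8] 0.74 [0.503  0.1972 0.044 ]
stone_grip scene [245.2 189.2] 0.63 [0.3929 0.3382 0.044 ]
stone_grip scene [271.2 181.6] 0.57 [0.498  0.3245 0.044 ]
mat top [219.5 210.6] 0.65 [0.4977 0.3403 0.004 ]
mat scene [398.5 292.4] 0.69 [ 0.5389 -0.3455  0.004 ]
strip top [339.  193.2] 0.77 [0.5383 0.0071 0.05  ]
strip scene [326.4 220.7] 0.95 [ 0.5282 -0.0009  0.05  ]
scar top [335.4 192.3] 0.57 [0.5409 0.0169 0.05  ]
scar top [218.7 143.7] 0.31 [0.6781 0.3385 0.05  ]
scar scene [330.8 221.2] 0.81 [ 0.5387 -0.0118  0.05  ]
focus_mark top [333.2 197.7] 0.86 [0.519  0.0237 0.095 ]
focus_mark top [334.6 196.1] 0.52 [0.5233 0.02   0.095 ]
focus_mark scene [328.4 230.8] 0.93 [ 0.4729 -0.0884  0.095 ]
loupe_grip top [464.3 197.1] 0.86 [ 0.5327 -0.3438  0.01  ]
loupe_grip scene [398.8 297. ] 0.96 [ 0.5237 -0.3616  0.01  ]
loupe_lens top [464.8 195.1] 0.69 [ 0.5384 -0.3455  0.01  ]
loupe_lens scene [397.5 297.7] 0.7 [ 0.5189 -0.3613  0.01  ]
tea_mug top [388.1 136.5] 0.57 [ 0.6969 -0.13    0.05  ]
tea_mug scene [391.9 222.2] 0.76 [ 0.7019 -0.1376  0.05  ]
tea_mug scene [270.7 183.4] 0.3 [0.4864 0.3069 0.05  ]
tea_mug scene [330.6 220.9] 0.19 [ 0.539  -0.0101  0.05  ]
white_cup top [451.7 139.2] 0.59 [ 0.6886 -0.3055  0.05  ]
white_cup scene [424.7 253.3] 0.73 [ 0.6806 -0.3063  0.05  ]
white_cup scene [397.8 296.6] 0.68 [ 0.4959 -0.3805  0.05  ]
stone_pot top [219.2 142.9] 0.77 [0.6858 0.3415 0.03  ]
stone_pot scene [306.7 169.1] 0.47 [0.6714 0.3367 0.03  ]
glaze_pot_0 top [186.2 146.8] 0.8 [0.6748 0.4337 0.03  ]
glaze_pot_0 scene [294.5 160.2] 0.58 [0.6685 0.4265 0.03  ]
```

View pics/crop1.png

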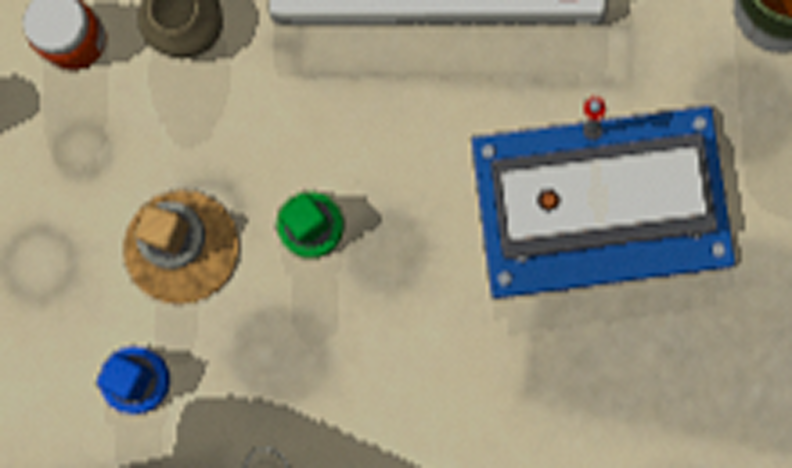

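View pics/crop2.png

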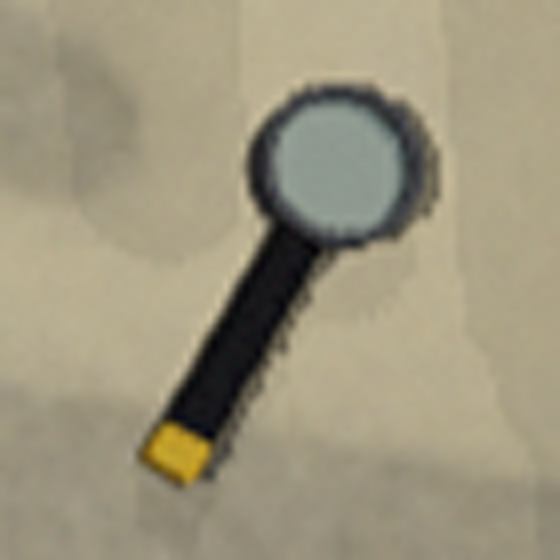

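```bash
python3 - <<'E'
from h import *
np.set_printoptions(precision=4,suppress=True)
f=lambda x,y:(170+x/3.6-0.36,140+y/3.6-.36)
print('toolaxes\n',R.from_quat(sense()['tcp_rot']).as_matrix())
print('knobtop',onz('top',f(158,228),.065),'mat',onz('top',f(182,246),.004))
sc=onz('top',f(548,200),.05);print('scar',sc)
for p in [(502,170),(700,149),(708,215),(512,242)]: print('stripcorner',onz('top',f(*p),.05))
print('collar',onz('top',f(595,107),.1))
g=lambda x,y:(430+x/8-.44,170+y/8-.44)
L=onz('top',g(337,164),.02);B=onz('top',g(177,455),.02);print('lens',L,'brass',B,np.linalg.norm(L-B))
for p in [(150,205),(190,222),(172,255),(134,236)]: print('knob corner',onz('top',f(*p),.065))
E
```

```text
toolaxes
 [[ 0.9353  0.      0.3539]
 [-0.3539  0.      0.9353]
 [ 0.     -1.      0.    ]]
knobtop [0.5104 0.344  0.065 ] mat [0.5051 0.3386 0.004 ]
scar [0.533  0.0537 0.05  ]
stripcorner [0.5561 0.0884 0.05  ]
stripcorner [ 0.5718 -0.0616  0.05  ]
stripcorner [ 0.5212 -0.0668  0.05  ]
stripcorner [0.5011 0.0808 0.05  ]
collar [0.5939 0.0188 0.1   ]
lens [ 0.5509 -0.3624  0.02  ] brass [ 0.4498 -0.3025  0.02  ] 0.11757527240550669
knob corner [0.5278 0.3506 0.065 ]
knob corner [0.5149 0.3203 0.065 ]
knob corner [0.4902 0.333  0.065 ]
knob corner [0.5045 0.3617 0.065 ]
```

Candidates for stone_grip in the top view are wood at (215,207), blue at (205,245) and green at (258,201). Only the wooden one stands on the cork mat and has a wooden knob, so I take that one, and the enlarged crop confirms it. Next I go above it for a close wrist view.

```bash
cat >> h.py <<'E'
def plan(P,yaw=None):
    """world target TCP -> shift along present tool axes, turn about tool y (deg)"""
    s=sense(); M=R.from_quat(s['tcp_rot']).as_matrix()
    sh=M.T@(np.array(P)-s['position']); y0=np.degrees(np.arctan2(M[1,0],M[0,0]))
    print('pos',s['position'].round(4),'yaw',y0.round(2),'f',s['ft_force'].round(2),'gap',round(s['finger_gap'],3),'t',s['t'])
    print('shift',sh.round(4),'turn',None if yaw is None else round(-(yaw-y0),2))
E
python3 -c "
from h import *
plan([.507,.343,.17],-23)"
```

```text
pos [0.2389 0.6313 0.2313] yaw -20.73 f [0.41 0.61 0.23] gap 0.999 t 1.35
shift [ 0.3528  0.0613 -0.1748] turn 2.27
```

>>> {"api": "carry_out", "payload": {"plan": [[0, [0.025, 0.0, -0.012], 0], [0, [0.075, 0.0, -0.037], 0.5], [0, [0.13, 0.0, -0.064], 1], [0, [0.18, 0.01, -0.089], 1.5], [0, [0.23, 0.025, -0.114], 2], [0, [0.28, 0.04, -0.139], 2], [0, [0.32, 0.05, -0.159], 2], [0, [0.345, 0.06, -0.171], 2], [0, [0.353, 0.061, -0.175], 2], [0, [0.353, 0.061, -0.175], 2]], "grip_force": 60}}

```text
t: 2.6
position: [0.5072, 0.3428, 0.1706]
tcp_rot: [-0.693, 0.14, -0.14, 0.693]
ft_force: [-0.8, 0.9, -0.2]
finger_gap: 1.001
```

```bash
python3 - <<'E'
from h import *
s=sense(); im=grab_frame('wrist'); cv2.imwrite('pics/w1.png',im[:,:,::-1]); np.save('w1.npy',np.concatenate([s['position'],s['tcp_rot']]))
print(s['position'],s['tcp_rot'],s['t'])
print([(r['position'],r['score']) for r in search_frame('stone_grip','wrist')],[(r['position'],r['score']) for r in search_frame('mat','wrist')])
print('expected',proj('wrist',[.507,.343,.065],s))
E
```

```text
[0.50716893 0.34276836 0.17056372] [-0.6931386   0.13951684 -0.13951639  0.69327419] 2.6
[([223.8, 239.3], 0.74), ([301.9, 54.5], 0.61), ([327.6, 185.6], 0.58)] [([302.6, 166.4], 0.7)]
expected [321.92893599 200.79401933]
```

View pics/w1.png

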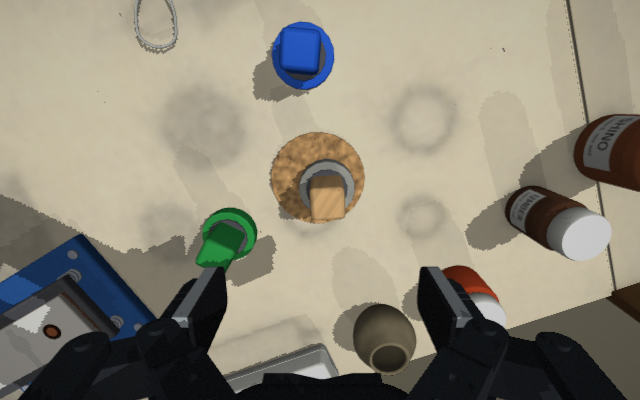

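The wrist view shows the wooden knob top at about (327,204), nearly square to the image, on the mat centred near (317,177). Green (228,235) and blue (303,53) stand clear of it.

```bash
python3 - <<'E'
from h import *
im=cv2.imread('pics/w1.png')
cv2.imwrite('pics/w1c.png',cv2.resize(im[120:240,250:390],None,fx=5,fy=5,interpolation=cv2.INTER_CUBIC))
E
```

```text
(no output)
```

View pics/w1c.png

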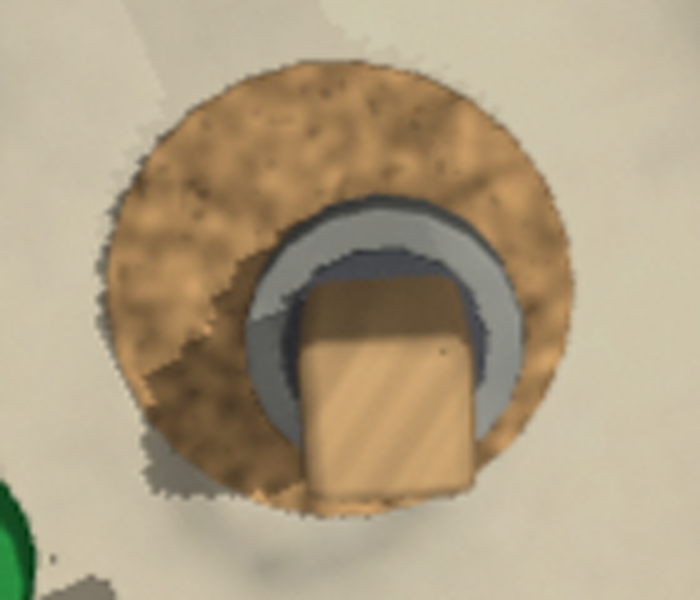

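```bash
python3 - <<'E'
from h import *
np.set_printoptions(precision=4,suppress=True)
a=np.load('w1.npy'); s=dict(position=a[:3],tcp_rot=a[3:])
f=lambda x,y:(250+x/5-.4,120+y/5-.4)
k=onz('wrist',f(389,417),.065,s); print('knob',k)
for p in [(300,342),(470,340),(473,490),(310,497)]: print(onz('wrist',f(*p),.065,s))
print('mat',onz('wrist',f(339,288),.004,s),[np.linalg.norm(onz('wrist',f(105,288),.004,s)-onz('wrist',f(573,288),.004,s)),np.linalg.norm(onz('wrist',f(339,60),.004,s)-onz('wrist',f(339,515),.004,s))])
print('sole',onz('wrist',f(384,335),.02,s))
plan([k[0],k[1],.026])
E
```

```text
knob [0.5103 0.3463 0.065 ]
[0.4937 0.3382 0.065 ]
[0.5036 0.3626 0.065 ]
[0.5269 0.3539 0.065 ]
[0.5179 0.3295 0.065 ]
mat [0.5016 0.3407 0.004 ] [np.float64(0.08930581898889904), np.float64(0.08926417802120341)]
sole [0.5094 0.3465 0.02  ]
pos [0.5067 0.3435 0.1708] yaw -22.67 f [0.36 0.53 0.68] gap 1.0 t 2.75
shift [0.0023 0.1448 0.0038] turn None
```

>>> {"api": "carry_out", "payload": {"plan": [[0, [0.002, 0.02, 0.004], -0.5], [0, [0.002, 0.06, 0.004], -0.5], [0, [0.002, 0.1, 0.004], -0.5], [0, [0.002, 0.13, 0.004], -0.5], [0, [0.002, 0.143, 0.004], -0.5], [0, [0.002, 0.143, 0.004], -0.5], [255, [0.002, 0.143, 0.004], -0.5], [255, [0.002, 0.143, 0.004], -0.5], [255, [0.002, 0.143, 0.004], -0.5], [255, [0.002, 0.143, 0.004], -0.5], [255, [0.002, 0.143, 0.004], -0.5], [255, [0.002, 0.143, 0.004], -0.5]], "grip_force": 60}}

```text
t: 4.25
position: [0.5105, 0.3468, 0.0287]
tcp_rot: [-0.693, 0.136, -0.136, 0.694]
ft_force: [-1.1, -0.1, 6.7]
finger_gap: 0.321
```

```bash
python3 - <<'E'
from h import *
s=sense(); im=grab_frame('wrist'); cv2.imwrite('pics/w2.png',im[:,:,::-1])
plan([.51,.346,.12])
E
```

```text
pos [0.5105 0.3468 0.0287] yaw -22.17 f [-0.75  0.23  5.73] gap 0.322 t 4.3
shift [-0.0001 -0.0913 -0.0008] turn None
```

View pics/w2.png

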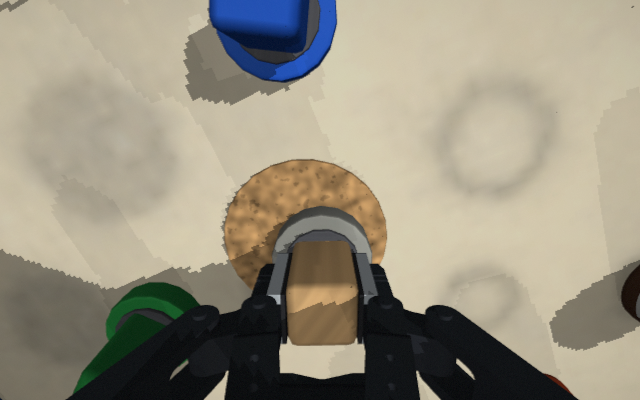

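>>> {"api": "carry_out", "payload": {"plan": [[255, [0.0, -0.02, 0.0], 0], [255, [0.0, -0.06, 0.0], 0], [255, [0.0, -0.11, 0.0], 0], [255, [0.02, -0.15, -0.026], -3], [255, [0.055, -0.171, -0.07], -8], [255, [0.09, -0.171, -0.12], -13], [255, [0.125, -0.171, -0.165], -18], [255, [0.16, -0.171, -0.21], -23], [255, [0.19, -0.171, -0.25], -27], [255, [0.205, -0.171, -0.27], -29], [255, [0.208, -0.171, -0.273], -29], [255, [0.208, -0.171, -0.273], -29]]}}

```text
t: 5.8
position: [0.5997, 0.0157, 0.2]
tcp_rot: [-0.705, -0.042, 0.041, 0.706]
ft_force: [-0.9, 0.8, -1.5]
finger_gap: 0.322
```

```bash
python3 - <<'E'
from h import *
s=sense(); im=grab_frame('wrist'); cv2.imwrite('pics/w3.png',im[:,:,::-1]); np.save('w3.npy',np.concatenate([s['position'],s['tcp_rot']]))
plan([.51,.346,.12])
for t in ['strip','scar','focus_mark']:print(t,[(np.round(r['position'],1),round(r['score'],2)) for r in search_frame(t,'wrist')])
E
```

```text
pos [0.5996 0.0161 0.1999] yaw 6.83 f [ 0.47 -0.17 -0.81] gap 0.321 t 5.85
shift [-0.0499  0.0802  0.3382] turn None
strip [(array([323.1, 111.6]), 0.97)]
scar [(array([323.6, 113.2]), 0.67)]
focus_mark [(array([322.5, 106.8]), 0.92)]
```

View pics/w3.png

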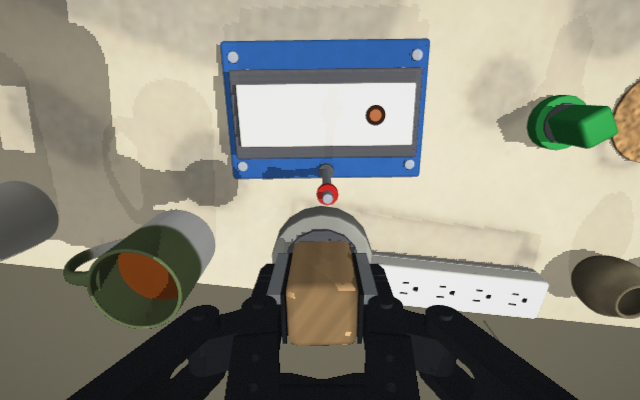

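The wrist view shows the white strip from about (236,84) to (415,147), the scar at (375,115) on the right, which is the +y end, and the red collar at (327,194). The stone is held upright.

```bash
python3 - <<'E'
from h import *
np.set_printoptions(precision=4,suppress=True)
a=np.load('w3.npy'); s=dict(position=a[:3],tcp_rot=a[3:])
im=cv2.imread('pics/w3.png'); c=im[60:165,215:435]
hsv=cv2.cvtColor(c,cv2.COLOR_BGR2HSV)
m=((hsv[:,:,2]>170)&(hsv[:,:,1]<40)).astype('uint8')
m=cv2.morphologyEx(m,cv2.MORPH_CLOSE,np.ones((25,25)))
m=cv2.morphologyEx(m,cv2.MORPH_OPEN,np.ones((15,15)))
cn=max(cv2.findContours(m,0,1)[0],key=cv2.contourArea)
hull=cv2.convexHull(cn); q=cv2.approxPolyDP(hull,6,True)[:,0]+[215,60]; print(q)
W=np.array([onz('wrist',p+.0,.05,s) for p in q]); print(W,W.mean(0),[np.linalg.norm(W[i]-W[i-1]) for i in range(len(q))])
b=((hsv[:,:,2]<190)&(hsv[:,:,1]>60)).astype('uint8')[30:80,130:190]
M=cv2.moments(b,True); p=(M['m10']/M['m00']+130+215,M['m01']/M['m00']+30+60); print('scar',p,M['m00'],onz('wrist',p,.05,s))
print('collar',onz('wrist',(327,194),.095,s))
cv2.imwrite('pics/w3c.png',cv2.resize(c,None,fx=3.5,fy=3.5,interpolation=cv2.INTER_CUBIC))
E
```

```text
[[434  76]
 [434 164]
 [215 164]
 [215 109]
 [236  85]]
[[ 0.4959  0.0964  0.05  ]
 [ 0.5679  0.1129  0.05  ]
 [ 0.5909 -0.0811  0.05  ]
 [ 0.5434 -0.0819  0.05  ]
 [ 0.5221 -0.065   0.05  ]] [ 0.544  -0.0037  0.05  ] [np.float64(0.16357840798331344), np.float64(0.07385586830997758), np.float64(0.1953219102974104), np.float64(0.04744293976252448), np.float64(0.02720011855803657)]
scar (375.2892156862745, 114.50490196078431) 204.0 [0.5319 0.0536 0.05  ]
collar [0.5935 0.019  0.095 ]
```

View pics/w3c.png

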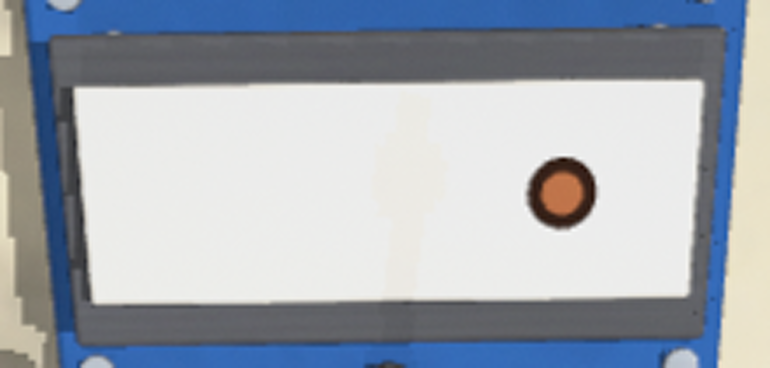

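```bash
python3 - <<'E'
from h import *
np.set_printoptions(precision=4,suppress=True)
a=np.load('w3.npy'); s=dict(position=a[:3],tcp_rot=a[3:])
f=lambda x,y:(215+x/3.5-.36,60+y/3.5-.36)
W=np.array([onz('wrist',f(*p),.05,s) for p in [(73,87),(704,80),(689,297),(92,303)]]); print(W)
d=(W[1]+W[2]-W[0]-W[3])/2; L=np.linalg.norm(d); u=d/L; c=W.mean(0)
print('c',c,'L',L,'w',np.linalg.norm(W[3]-W[0]),'yaw',np.degrees(np.arctan2(-u[0],u[1])),'scar',onz('wrist',f(562,192),.05,s),c+.042*u)
for y in [-.046,-.011,.013,.046]: print(y,c+u*y)
P=c-.046*u
plan([P[0],P[1],.12])
E
```

```text
[[ 0.5218 -0.0654  0.05  ]
 [ 0.5026  0.0826  0.05  ]
 [ 0.5532  0.0894  0.05  ]
 [ 0.5723 -0.0588  0.05  ]]
c [0.5375 0.0119 0.05  ] L 0.14936256264654335 w 0.050953192874039016 yaw 7.3558109342187645 scar [0.5319 0.0535 0.05  ] [0.5321 0.0536 0.05  ]
-0.046 [ 0.5434 -0.0337  0.05  ]
-0.011 [0.5389 0.001  0.05  ]
0.013 [0.5358 0.0248 0.05  ]
0.046 [0.5316 0.0576 0.05  ]
pos [0.5996 0.0162 0.1996] yaw 6.88 f [ 0.48  0.2  -0.86] gap 0.32 t 6.0
shift [-0.062   0.0795 -0.0429] turn None
```

>>> {"api": "carry_out", "payload": {"plan": [[255, [-0.02, 0.0, -0.015], 0], [255, [-0.05, 0.0, -0.035], 0], [255, [-0.062, 0.0, -0.043], 0], [255, [-0.062, 0.02, -0.043], 0], [255, [-0.062, 0.06, -0.043], 0], [255, [-0.062, 0.09, -0.043], 0], [255, [-0.062, 0.11, -0.043], 0], [255, [-0.062, 0.119, -0.043], 0], [255, [-0.062, 0.119, -0.043], 0]]}}

```text
t: 7.12
position: [0.5436, -0.0336, 0.0803]
tcp_rot: [-0.705, -0.043, 0.042, 0.706]
ft_force: [1.2, -0.1, -0.8]
finger_gap: 0.324
```

```bash
python3 - <<'E'
from h import *
plan([.5434,-.0337,.0685])
s=sense(); im=grab_frame('wrist'); cv2.imwrite('pics/w4.png',im[:,:,::-1])
im=grab_frame('scene'); cv2.imwrite('pics/s4.png',cv2.resize(im[150:280,240:440],None,fx=4,fy=4)[:,:,::-1])
E
```

```text
pos [ 0.5436 -0.0336  0.0803] yaw 6.88 f [ 1.16 -0.14 -0.83] gap 0.324 t 7.125
shift [-0.0002  0.0118 -0.0001] turn None
```

View pics/w4.png

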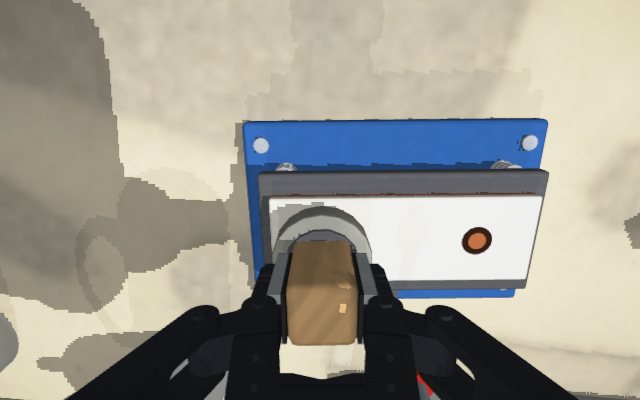

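View pics/s4.png

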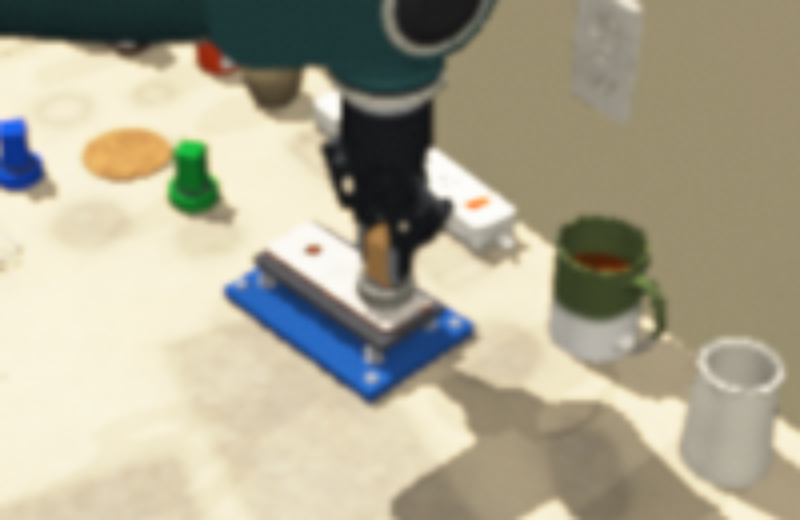

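Stone is over the middle of the strip at the plain end, about 5 mm above it. I lower it to press and watch the force.

>>> {"api": "carry_out", "payload": {"plan": [[255, [0.0, 0.003, 0.0], 0], [255, [0.0, 0.006, 0.0], 0], [255, [0.0, 0.009, 0.0], 0], [255, [0.0, 0.0115, 0.0], 0], [255, [0.0, 0.0115, 0.0], 0]]}}

```text
t: 7.85
position: [0.5442, -0.0338, 0.0701]
tcp_rot: [-0.706, -0.044, 0.041, 0.706]
ft_force: [0.9, 0.5, 3.1]
finger_gap: 0.319
```

```bash
python3 - <<'E'
from h import *
plan([.5317,.0576,.0683])
im=grab_frame('wrist'); cv2.imwrite('pics/w5.png',im[:,:,::-1])
E
```

```text
pos [ 0.5442 -0.0338  0.0701] yaw 6.88 f [0.9  0.45 3.14] gap 0.319 t 7.85
shift [-0.0015  0.0018  0.0922] turn None
```

View pics/w5.png

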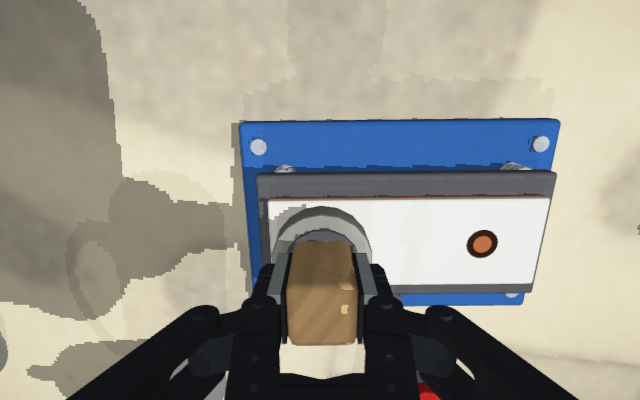

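Force rise of about 4 N and 4.6 mm of sink agree. Now I rub along the strip with a little more press.

>>> {"api": "carry_out", "payload": {"plan": [[255, [0.0, 0.0025, 0.0], 0], [255, [0.0, 0.0035, 0.002], 0], [255, [0.0, 0.0035, 0.006], 0], [255, [0.0, 0.0035, 0.01], 0], [255, [0.0, 0.0035, 0.015], 0], [255, [0.0, 0.0035, 0.02], 0], [255, [-0.001, 0.0035, 0.025], 0], [255, [-0.001, 0.0035, 0.029], 0], [255, [-0.001, 0.0035, 0.033], 0], [255, [-0.001, 0.0035, 0.036], 0]]}}

```text
t: 9.15
position: [0.5391, 0.0017, 0.067]
tcp_rot: [-0.706, -0.044, 0.041, 0.706]
ft_force: [1.2, -3.1, 5.7]
finger_gap: 0.318
```

```bash
python3 - <<'E'
from h import *
plan([.5317,.0576,.0683])
E
```

```text
pos [0.5391 0.0017 0.067 ] yaw 6.88 f [ 1.19 -3.07  5.69] gap 0.318 t 9.15
shift [-0.0007 -0.0013  0.0564] turn None
```

>>> {"api": "carry_out", "payload": {"plan": [[255, [0.0, 0.0005, 0.004], 0], [255, [0.0, 0.0005, 0.009], 0], [255, [0.0, 0.0005, 0.014], 0], [255, [0.0, 0.0005, 0.019], 0], [255, [0.0, 0.0005, 0.024], 0], [255, [0.0, 0.0005, 0.029], 0], [255, [0.0, 0.0005, 0.034], 0], [255, [-0.001, 0.0005, 0.039], 0], [255, [-0.001, 0.0005, 0.044], 0], [255, [-0.001, 0.0005, 0.049], 0], [255, [-0.001, 0.0005, 0.053], 0], [255, [-0.001, 0.0005, 0.054], 0]]}}

```text
t: 10.65
position: [0.5319, 0.0552, 0.0668]
tcp_rot: [0.706, 0.044, -0.041, -0.706]
ft_force: [0.7, -3.2, 5.9]
finger_gap: 0.325
```

```bash
python3 - <<'E'
from h import *
plan([.503,.340,.0287],-22)
im=grab_frame('wrist'); cv2.imwrite('pics/w6.png',im[:,:,::-1])
E
```

```text
pos [0.5319 0.0552 0.0668] yaw 6.89 f [ 0.74 -3.17  5.87] gap 0.325 t 10.65
shift [0.0053 0.0379 0.2863] turn 28.89
```

View pics/w6.png

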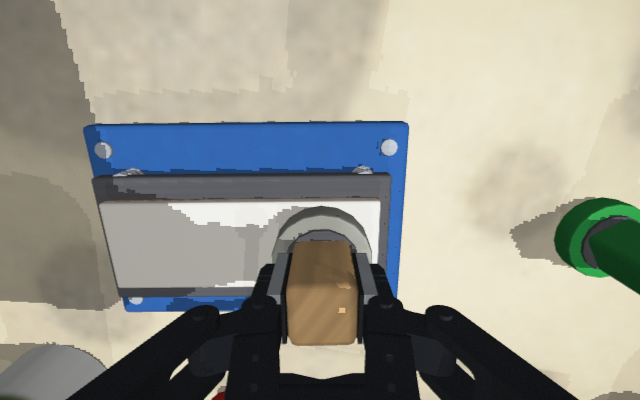

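The stone covers the scar, and the bed is sunk about 7.8 mm by position and 6.7 N by force. I lift it straight up and carry it back to the mat.

>>> {"api": "carry_out", "payload": {"plan": [[255, [0.0, -0.01, 0.0], 0], [255, [0.0, -0.04, 0.0], 0], [255, [0.0, -0.09, 0.0], 0], [255, [0.001, -0.113, 0.03], 0], [255, [0.002, -0.115, 0.08], 0], [255, [0.003, -0.115, 0.13], 0], [255, [0.004, -0.115, 0.18], 0], [255, [0.005, -0.115, 0.23], 0], [255, [0.005, -0.11, 0.265], 0], [255, [0.005, -0.1, 0.283], 0], [255, [0.005, -0.08, 0.286], 0], [255, [0.005, -0.05, 0.286], 0]]}}

```text
t: 12.2
position: [0.5025, 0.339, 0.1154]
tcp_rot: [0.706, 0.044, -0.041, -0.706]
ft_force: [0.1, -0.6, -1.4]
finger_gap: 0.321
```

```bash
python3 - <<'E'
from h import *
plan([.503,.340,.0287],-22)
im=grab_frame('wrist'); cv2.imwrite('pics/w7.png',im[:,:,::-1])
im=grab_frame('top'); cv2.imwrite('pics/t7.png',cv2.resize(im[140:270,170:390],None,fx=3.6,fy=3.6,interpolation=cv2.INTER_CUBIC)[:,:,::-1])
E
```

```text
pos [0.5025 0.339  0.1154] yaw 6.87 f [ 0.14 -0.58 -1.36] gap 0.321 t 12.2
shift [0.0001 0.0867 0.001 ] turn 28.87
```

View pics/w7.png

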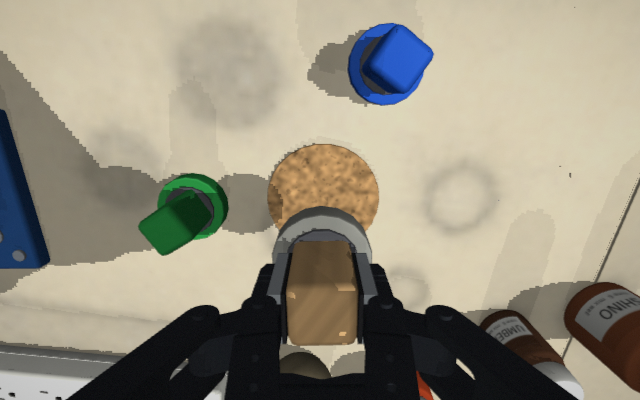

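The mat at (323,~198) lies directly below and in line with the stone (column 322). Now I set it down and open.

>>> {"api": "carry_out", "payload": {"plan": [[255, [0.0, 0.03, 0.001], 0], [255, [0.0, 0.06, 0.001], 0], [255, [0.0, 0.077, 0.001], 0], [255, [0.0, 0.083, 0.001], 0], [255, [0.0, 0.0865, 0.001], 0], [255, [0.0, 0.087, 0.001], 0]]}}

```text
t: 13.05
position: [0.5016, 0.3384, 0.0287]
tcp_rot: [0.707, 0.042, -0.042, -0.705]
ft_force: [-15.0, -11.9, 28.4]
finger_gap: 0.322
```

```bash
python3 - <<'E'
from h import *
plan([.503,.340,.0287],-22)
im=grab_frame('scene'); cv2.imwrite('pics/s8.png',cv2.resize(im[130:260,200:400],None,fx=4,fy=4)[:,:,::-1])
im=grab_frame('wrist'); cv2.imwrite('pics/w8.png',im[:,:,::-1])
E
```

```text
pos [0.5016 0.3384 0.0287] yaw 6.83 f [-14.98 -11.89  28.44] gap 0.322 t 13.05
shift [ 0.0016 -0.      0.0015] turn 28.83
```

View pics/w8.png

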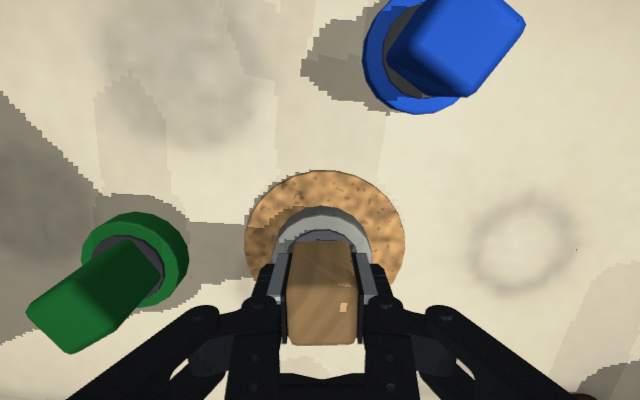

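Contact is firm (28 N). I relax it, open, then rise.

>>> {"api": "carry_out", "payload": {"plan": [[255, [0.0, -0.0003, 0.0], 0], [255, [0.0, -0.0005, 0.0], 0], [150, [0.0, -0.0005, 0.0], 0], [60, [0.0, -0.0005, 0.0], 0], [0, [0.0, -0.0005, 0.0], 0], [0, [0.0, -0.0005, 0.0], 0], [0, [0.0, -0.0005, 0.0], 0], [0, [0.0, -0.0005, 0.0], 0], [0, [0.0, -0.02, 0.0], 0], [0, [0.0, -0.06, 0.0], 0], [0, [0.0, -0.11, 0.0], 0], [0, [0.0, -0.14, 0.0], 0]]}}

```text
t: 14.65
position: [0.5019, 0.3391, 0.1731]
tcp_rot: [0.706, 0.044, -0.04, -0.705]
ft_force: [0.1, -0.7, -0.3]
finger_gap: 1.001
```

```bash
python3 - <<'E'
from h import *
np.set_printoptions(precision=4,suppress=True)
s=sense(); im=grab_frame('wrist'); cv2.imwrite('pics/w9.png',im[:,:,::-1]); np.save('w9.npy',np.concatenate([s['position'],s['tcp_rot']]))
L=np.array([.5509,-.3624]);B=np.array([.4498,-.3025]);u=(L-B)/np.linalg.norm(L-B);G=L-.065*u;print('grip',G,'yaw',np.degrees(np.arctan2(u[1],u[0])))
plan([.54,-.30,.20],-30.6)
E
```

```text
grip [ 0.495  -0.3293] yaw -30.646007363843363
pos [0.5027 0.3397 0.1768] yaw 6.83 f [-0.17  0.19  5.37] gap 0.997 t 14.7
shift [-0.0389 -0.0234 -0.6396] turn 37.43
```

View pics/w9.png

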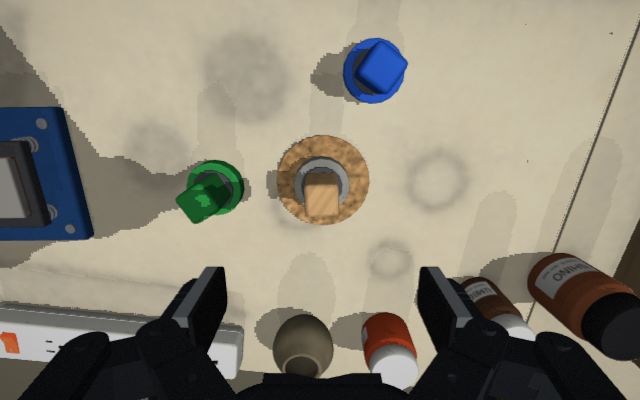

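The stone stands upright in the middle of the mat (sole (321,184), mat (323,180)). On to the loupe.

>>> {"api": "carry_out", "payload": {"plan": [[0, [-0.003, -0.01, -0.02], 2], [0, [-0.01, -0.023, -0.07], 5], [0, [-0.017, -0.023, -0.13], 8], [0, [-0.025, -0.023, -0.19], 11], [0, [-0.033, -0.023, -0.25], 14], [0, [-0.041, -0.023, -0.31], 17], [0, [-0.049, -0.023, -0.37], 20], [0, [-0.057, -0.023, -0.43], 23], [0, [-0.065, -0.023, -0.49], 26], [0, [-0.073, -0.023, -0.55], 30], [0, [-0.08, -0.023, -0.61], 34], [0, [-0.087, -0.023, -0.65], 37]]}}

```text
t: 16.2
position: [0.492, -0.319, 0.1998]
tcp_rot: [-0.681, 0.183, -0.188, 0.683]
ft_force: [1.0, -0.1, -0.4]
finger_gap: 1.003
```

>>> {"api": "carry_out", "payload": {"plan": [[0, [0.0, 0.0, 0.0], 0], [0, [0.0, 0.0, 0.0], 0]]}}

```text
t: 16.45
position: [0.4913, -0.319, 0.2002]
tcp_rot: [-0.681, 0.183, -0.189, 0.683]
ft_force: [1.0, 0.1, -0.2]
finger_gap: 0.999
```

```bash
python3 - <<'E'
from h import *
np.set_printoptions(precision=4,suppress=True)
s=sense(); im=grab_frame('wrist'); cv2.imwrite('pics/w10.png',im[:,:,::-1]); np.save('w10.npy',np.concatenate([s['position'],s['tcp_rot']]))
plan([.495,-.33,.003],-30.6)
for t in ['loupe_grip','loupe_lens']:print(t,[(np.round(r['position'],1),round(r['score'],2)) for r in search_frame(t,'wrist')])
E
```

```text
pos [ 0.4916 -0.3185  0.2002] yaw -30.45 f [ 0.1  -0.38  0.27] gap 0.996 t 16.5
shift [ 0.0074  0.1972 -0.0091] turn 0.15
loupe_grip [(array([311.8, 227.4]), 0.82)]
loupe_lens [(array([309.3, 225.2]), 0.87)]
```

View pics/w10.png

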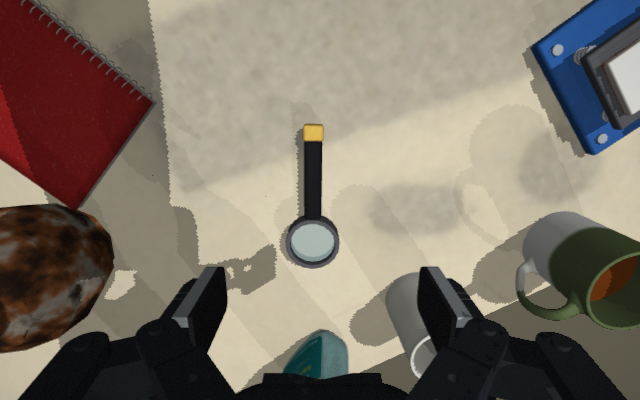

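The wrist view shows the lens at (312,242) and the brass end at (313,132), with the handle nearly along the image columns and nothing near it.

```bash
python3 - <<'E'
from h import *
np.set_printoptions(precision=4,suppress=True)
a=np.load('w10.npy'); s=dict(position=a[:3],tcp_rot=a[3:])
im=cv2.imread('pics/w10.png')
cv2.imwrite('pics/w10c.png',cv2.resize(im[115:275,260:370],None,fx=3.7,fy=3.7,interpolation=cv2.INTER_CUBIC))
L=onz('wrist',(312.5,240.8),.02,s);B=onz('wrist',(313,125),.02,s);u=(L-B)/np.linalg.norm(L-B)
print(L,B,np.linalg.norm(L-B),'yaw',np.degrees(np.arctan2(u[1],u[0])))
G=L-.065*u; plan([G[0],G[1],.003],np.degrees(np.arctan2(u[1],u[0])))
E
```

```text
[ 0.5468 -0.362   0.02  ] [ 0.4439 -0.2997  0.02  ] 0.12029007923093611 yaw -31.241371041715258
pos [ 0.492  -0.3181  0.2002] yaw -30.39 f [-0.93  0.31  0.84] gap 0.997 t 16.6
shift [ 0.0031  0.1972 -0.0101] turn 0.85
```

View pics/w10c.png

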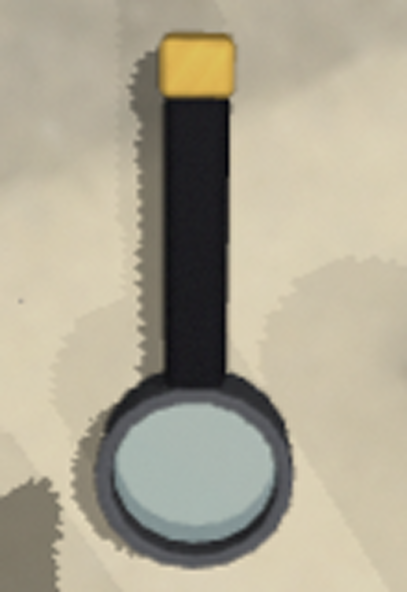

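```bash
python3 - <<'E'
from h import *
np.set_printoptions(precision=4,suppress=True)
a=np.load('w10.npy'); s=dict(position=a[:3],tcp_rot=a[3:])
L=onz('wrist',(311.9,243.5),.02,s);B=onz('wrist',(312.9,124.1),.02,s);u=(L-B)/np.linalg.norm(L-B)
print(L,B,np.linalg.norm(L-B),'yaw',np.degrees(np.arctan2(u[1],u[0])))
print('diam',np.linalg.norm(onz('wrist',(260+96/3.7,243),.02,s)-onz('wrist',(260+291/3.7,243),.02,s)))
G=L-.065*u; print(G); plan([G[0],G[1],.003],np.degrees(np.arctan2(u[1],u[0])))
E
```

```text
[ 0.5491 -0.3642  0.02  ] [ 0.4431 -0.2993  0.02  ] 0.1242836651212893 yaw -31.484959724247393
diam 0.05611159434288884
[ 0.4937 -0.3303  0.02  ]
pos [ 0.492  -0.3181  0.2002] yaw -30.39 f [-0.93  0.31  0.84] gap 0.997 t 16.6
shift [ 0.0063  0.1972 -0.0105] turn 1.09
```

>>> {"api": "carry_out", "payload": {"plan": [[0, [0.003, 0.03, -0.005], 1], [0, [0.006, 0.08, -0.0105], 1], [0, [0.006, 0.13, -0.0105], 1], [0, [0.006, 0.17, -0.0105], 1], [0, [0.006, 0.185, -0.0105], 1], [0, [0.006, 0.185, -0.0105], 1]]}}

```text
t: 17.35
position: [0.4935, -0.3297, 0.0154]
tcp_rot: [-0.68, 0.188, -0.194, 0.682]
ft_force: [-0.4, 0.2, -0.4]
finger_gap: 0.996
```

```bash
python3 - <<'E'
from h import *
im=grab_frame('wrist'); cv2.imwrite('pics/w11.png',im[:,:,::-1])
plan([.4937,-.3303,.004],-31.5)
E
```

```text
pos [ 0.494  -0.3302  0.0165] yaw -31.36 f [-0.16  0.28  0.46] gap 1.003 t 17.4
shift [-0.0003  0.0125 -0.0003] turn 0.14
```

View pics/w11.png

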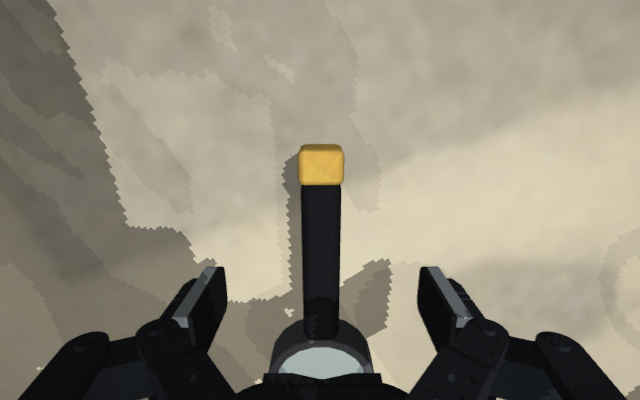

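The handle is centred between the pads (column 321) and parallel to them. I lower the gripper and close.

>>> {"api": "carry_out", "payload": {"plan": [[0, [0.0, 0.006, 0.0], 0], [0, [0.0, 0.0115, 0.0], 0], [0, [0.0, 0.0125, 0.0], 0], [0, [0.0, 0.0125, 0.0], 0], [255, [0.0, 0.0125, 0.0], 0], [255, [0.0, 0.0125, 0.0], 0], [255, [0.0, 0.0125, 0.0], 0], [255, [0.0, 0.0125, 0.0], 0], [255, [0.0, 0.0125, 0.0], 0], [255, [0.0, 0.0125, 0.0], 0], [255, [0.0, 0.0125, 0.0], 0]], "grip_force": 60}}

```text
t: 18.77
position: [0.4943, -0.3303, 0.0043]
tcp_rot: [-0.68, 0.188, -0.194, 0.681]
ft_force: [-1.1, 0.6, 5.1]
finger_gap: 0.192
```

```bash
python3 - <<'E'
from h import *
im=grab_frame('wrist'); cv2.imwrite('pics/w12.png',im[:,:,::-1])
plan([.49,-.3303,.12],-31.5)
E
```

```text
pos [ 0.4943 -0.3303  0.0043] yaw -31.36 f [-0.16 -0.34  5.02] gap 0.197 t 18.825
shift [-0.0027 -0.1157 -0.0017] turn 0.14
```

View pics/w12.png

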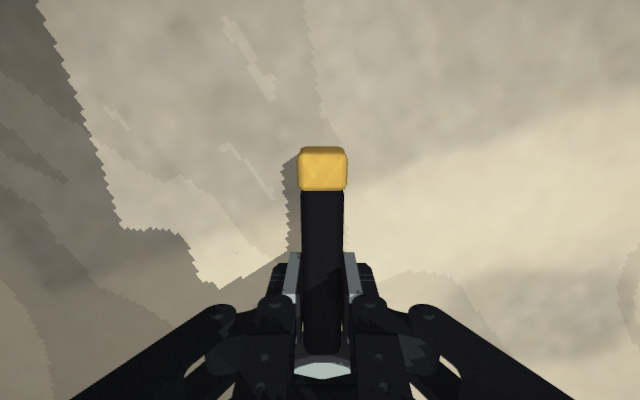

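>>> {"api": "carry_out", "payload": {"plan": [[255, [0.0, -0.015, 0.0], 0], [255, [0.0, -0.05, 0.0], 0], [255, [0.0, -0.1, 0.0], 0], [255, [-0.01, -0.14, 0.014], -2], [255, [-0.035, -0.156, 0.05], -6], [255, [-0.067, -0.156, 0.095], -12], [255, [-0.1, -0.156, 0.14], -18], [255, [-0.132, -0.156, 0.185], -24], [255, [-0.164, -0.156, 0.23], -30], [255, [-0.193, -0.156, 0.272], -35], [255, [-0.212, -0.156, 0.299], -38], [255, [-0.218, -0.156, 0.3075], -38.4]]}}

```text
t: 20.32
position: [0.4663, 0.0473, 0.1604]
tcp_rot: [0.706, 0.048, -0.041, -0.705]
ft_force: [-0.3, -0.6, -1.3]
finger_gap: 0.194
```

>>> {"api": "carry_out", "payload": {"plan": [[255, [0.0, 0.0, 0.0], 0], [255, [0.0, 0.0, 0.0], 0]]}}

```text
t: 20.58
position: [0.4664, 0.0465, 0.1606]
tcp_rot: [0.706, 0.047, -0.04, -0.705]
ft_force: [-0.1, -1.0, -0.6]
finger_gap: 0.193
```

```bash
python3 - <<'E'
from h import *
s=sense();im=grab_frame('wrist'); cv2.imwrite('pics/w13.png',im[:,:,::-1])
im=grab_frame('top'); cv2.imwrite('pics/t13.png',cv2.resize(im[140:270,210:430],None,fx=3.6,fy=3.6,interpolation=cv2.INTER_CUBIC)[:,:,::-1])
plan([.4681,.0457,.0893],7)
E
```

```text
pos [0.4664 0.0465 0.1605] yaw 7.1 f [ 0.17 -0.02 -1.19] gap 0.192 t 20.675
shift [ 0.0009  0.0712 -0.0009] turn 0.1
```

View pics/w13.png

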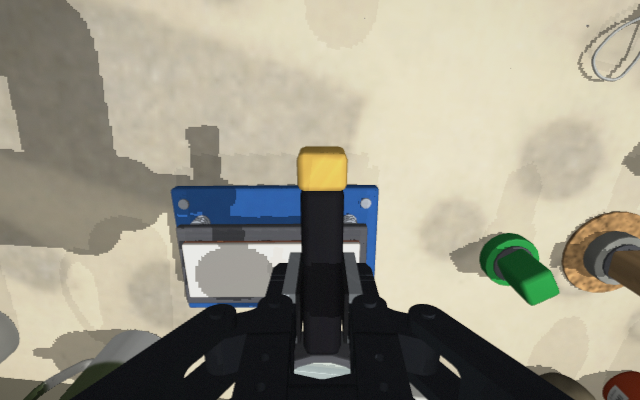

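View pics/t13.png

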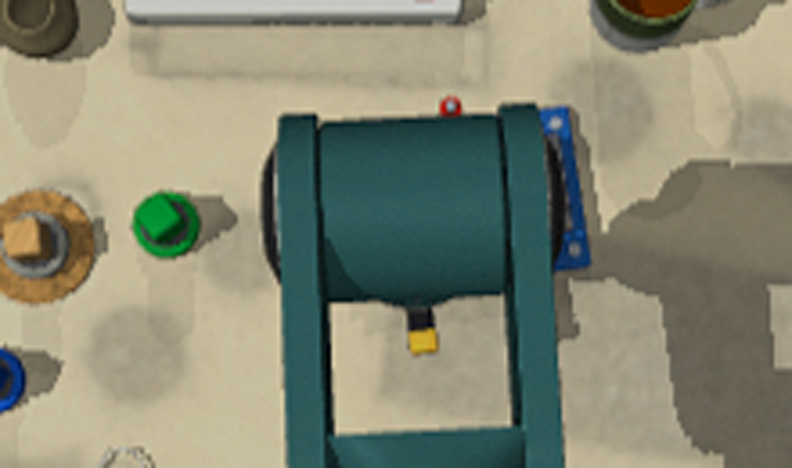

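The brass end is still at (323,168) in the wrist view, so the loupe hasn't slipped in the grip. I'll lower it to focal height.

>>> {"api": "carry_out", "payload": {"plan": [[255, [0.001, 0.01, -0.001], 0], [255, [0.001, 0.03, -0.001], 0], [255, [0.001, 0.05, -0.001], 0], [255, [0.001, 0.064, -0.001], 0], [255, [0.001, 0.07, -0.001], 0], [255, [0.001, 0.0712, -0.001], 0], [255, [0.001, 0.0712, -0.001], 0]]}}

```text
t: 21.55
position: [0.4685, 0.0456, 0.0898]
tcp_rot: [0.706, 0.047, -0.04, -0.705]
ft_force: [-0.0, 0.7, -1.4]
finger_gap: 0.192
```

```bash
python3 - <<'E'
from h import *
s=sense();im=grab_frame('wrist'); cv2.imwrite('pics/w14.png',im[:,:,::-1])
im=grab_frame('scene'); cv2.imwrite('pics/s14.png',cv2.resize(im[160:270,250:410],None,fx=5,fy=5,interpolation=cv2.INTER_CUBIC)[:,:,::-1])
plan([.4681,.0457,.0893],7)
np.set_printoptions(precision=4,suppress=True)
M=R.from_quat(s['tcp_rot']).as_matrix(); print(M)
print('lens est',s['position']+M@np.array([.0644,-.0057,-.0004]))
f=lambda p:((np.array(proj('scene',p))-[250,160])*5).round(0)
print('lens proj',f([.532,.0536,.095]),'scar proj',f([.532,.0536,.05]),'collar',f([.5935,.0188,.095]), 'brass', f([.408,.038,.095]))
E
```

```text
pos [0.4685 0.0456 0.0898] yaw 7.1 f [ 0.09  0.84 -0.55] gap 0.193 t 21.65
shift [-0.0004  0.0005  0.0002] turn 0.1
[[ 0.9923  0.0106 -0.1235]
 [ 0.1236 -0.0007  0.9923]
 [ 0.0104 -0.9999 -0.002 ]]
lens est [0.5324 0.0531 0.0961]
lens proj [340. 210.] scar proj [341. 261.] collar [442. 202.] brass [197. 289.]
```

View pics/s14.png

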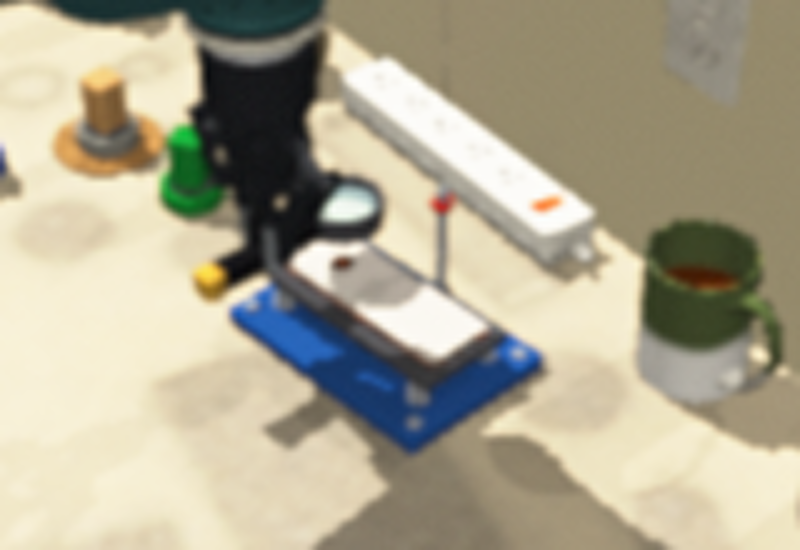

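View pics/w14.png

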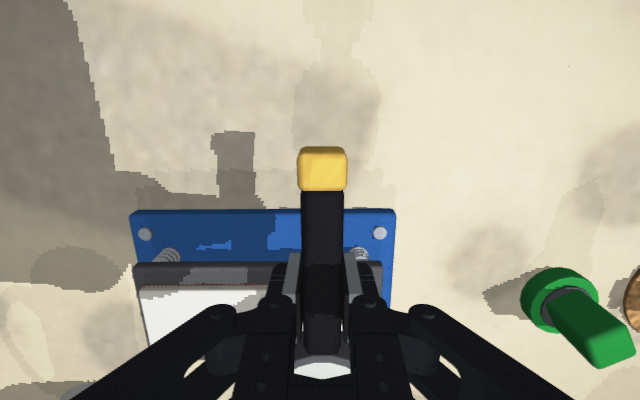

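The wrist view matches the moment of grasping (brass at (322,168)), so no slip. In the scene crop the lens is at about (348,206), the scar at (345,264) and the collar at (443,203). The lens appears roughly above the scar, perhaps slightly high, so I'll overlay the predicted outlines to check.

```bash
python3 - <<'E'
from h import *
s=sense(); im=grab_frame('scene')[:,:,::-1]
M=R.from_quat(s['tcp_rot']).as_matrix()
big=cv2.resize(im[170:230,280:350],None,fx=10,fy=10,interpolation=cv2.INTER_CUBIC).copy()
f=lambda p:((np.array(proj('scene',p))-[280,170]+.5)*10)
th=np.linspace(0,2*np.pi,60)
c=np.array([.0644,-.0057,-.0004])
for dy in (-.01,.01):
    pts=np.array([f(s['position']+M@(c+[.029*np.cos(t),dy,.029*np.sin(t)])) for t in th]).astype(np.int32)
    cv2.polylines(big,[pts],True,(0,0,255) if dy<0 else (0,255,255),1)
for ctr,r,col in [((.532,.0536,.05),.0085,(0,255,0))]:
    pts=np.array([f([ctr[0]+r*np.cos(t),ctr[1]+r*np.sin(t),ctr[2]]) for t in th]).astype(np.int32); cv2.polylines(big,[pts],True,col,1)
for z in (.092,.098):
    pts=np.array([f([.5935+.0085*np.cos(t),.0188+.0085*np.sin(t),z]) for t in th]).astype(np.int32); cv2.polylines(big,[pts],True,(255,0,255),1)
S=np.array([[.5218,-.0654,.05],[.5026,.0826,.05],[.5532,.0894,.05],[.5723,-.0588,.05]])
cv2.polylines(big,[np.array([f(p) for p in S]).astype(np.int32)],True,(255,0,0),1)
cv2.imwrite('pics/ov.png',big)
E
```

```text
(no output)
```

View pics/ov.png

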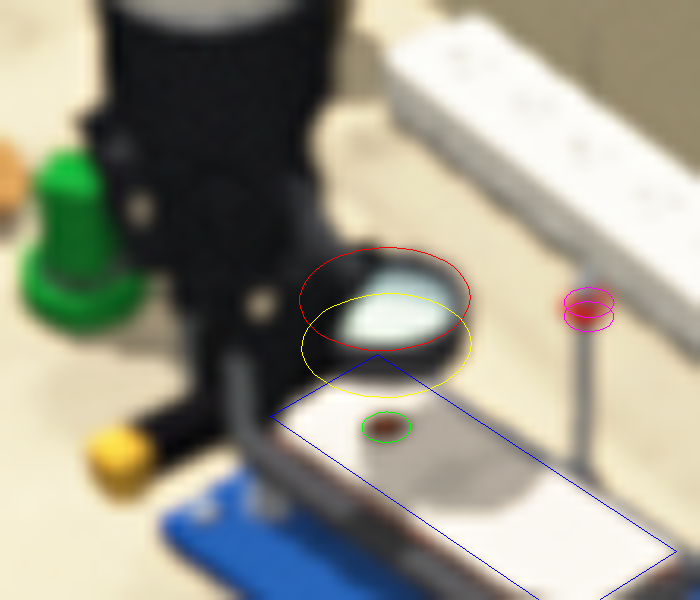

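The overlay agrees: scar and collar coincide with the picture, and the lens outline is within about 1 px, perhaps 1–2 mm high. I lower it by 1.5 mm and then hold still for over 2 s.

>>> {"api": "carry_out", "payload": {"plan": [[255, [-0.0005, 0.001, 0.0], 0], [255, [-0.0005, 0.0015, 0.0], 0], [255, [-0.0005, 0.0015, 0.0], 0], [255, [-0.0005, 0.0015, 0.0], 0], [255, [-0.0005, 0.0015, 0.0], 0], [255, [-0.0005, 0.0015, 0.0], 0], [255, [-0.0005, 0.0015, 0.0], 0], [255, [-0.0005, 0.0015, 0.0], 0], [255, [-0.0005, 0.0015, 0.0], 0], [255, [-0.0005, 0.0015, 0.0], 0], [255, [-0.0005, 0.0015, 0.0], 0], [255, [-0.0005, 0.0015, 0.0], 0]]}}

```text
t: 23.2
position: [0.468, 0.0455, 0.0883]
tcp_rot: [0.706, 0.048, -0.04, -0.705]
ft_force: [0.2, 0.2, -0.5]
finger_gap: 0.196
```

>>> {"api": "carry_out", "payload": {"plan": [[255, [0.0, 0.0, 0.0], 0], [255, [0.0, 0.0, 0.0], 0], [255, [0.0, 0.0, 0.0], 0], [255, [0.0, 0.0, 0.0], 0], [255, [0.0, 0.0, 0.0], 0], [255, [0.0, 0.0, 0.0], 0], [255, [0.0, 0.0, 0.0], 0], [255, [0.0, 0.0, 0.0], 0], [255, [0.0, 0.0, 0.0], 0], [255, [0.0, 0.0, 0.0], 0], [255, [0.0, 0.0, 0.0], 0], [255, [0.0, 0.0, 0.0], 0]]}}

```text
t: 24.7
position: [0.468, 0.0455, 0.0883]
tcp_rot: [0.706, 0.048, -0.04, -0.705]
ft_force: [-0.5, 0.5, -1.2]
finger_gap: 0.192
```

```bash
python3 - <<'E'
from h import *
plan([.4681,.0457,.0885],7)
s=sense();im=grab_frame('scene'); cv2.imwrite('pics/s15.png',cv2.resize(im[130:280,230:430],None,fx=4,fy=4,interpolation=cv2.INTER_CUBIC)[:,:,::-1])
print((s['position']+R.from_quat(s['tcp_rot']).as_matrix()@np.array([.0644,-.0057,-.0004])).round(4))
E
```

```text
pos [0.468  0.0455 0.0883] yaw 7.1 f [-0.52  0.47 -1.17] gap 0.192 t 24.7
shift [ 0.0001 -0.0002  0.0002] turn 0.1
[0.5319 0.0531 0.0947]
```

View pics/s15.png

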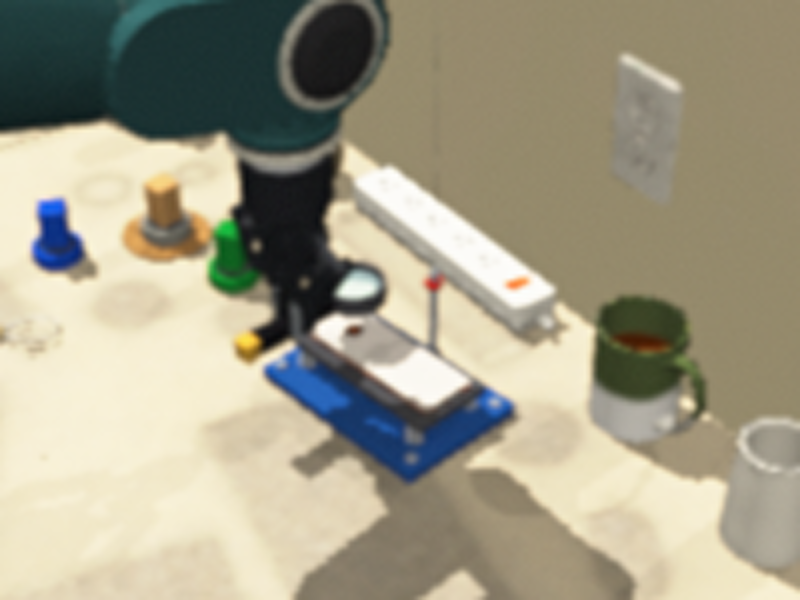

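The lens is at (358,287) above the scar (354,331) and level with the collar (432,285). The stone stands upright on its mat (165,225), and the mug and cup in view are undisturbed. I hand the job in.

```bash
python3 -c "
from workcell import *
print(close_job()); s=sense(); print(s['t'],s['position'],s['finger_gap'])"
```

```text
the job is handed in; nothing more can be done
None
the job is handed in; nothing more can be done
```

I carried out every step of the job and handed it in at about 24.7 s of the 72 s; the interface reports no verdict.

- **Rubbing:** I took the stone by its wooden knob and rubbed along the middle of the strip, from about 46 mm on the plain side of centre to 44 mm on the scar side. At each check the bed was sunk 4.6 to 7.8 mm by position, against a stop at 14 mm, and the force agreed at about 4 to 6.7 N.
- **Stone put back:** It stands upright in the middle of its mat, let go, with its sole within about 3 mm of the mat centre in the wrist view. The set-down was firmer than intended, about 28 N for a moment, and I relaxed it before opening the gripper.
- **Loupe:** It was held still for about 3 s before hand-in. Worked out from the arm's pose, the lens centre was at (0.532, 0.053, 0.095), against the scar at (0.532, 0.054) and the focal height of 0.095. The tilt was about 0.6°.
- **Checks that disagreed:** The scene picture put the lens 1 to 2 mm higher than the arm's pose did, so I lowered it by 1.5 mm. The trained networks' points for the scar and collar were well off, so I used positions measured from the pictures instead.
- **Not fully checked:** I could not see the lens directly in the final wrist view. The last picture showed the mug and cup in place, and I saw no sign that the two pots had moved when they were last in view.

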